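Lens from its case onto the domed rest

TASK

Swing the lens case's lid right back by its tab until it stays open by itself, and let go of it. Then take the lens in its metal cell (the smaller of the two round parts) out of the case and balance it, glass side up, centred and nearly level on top of the domed rest. Leave the lid open, and leave the ring in the case and the other things on the table where they are.

Things in the scene. Friction and masses are not known exactly. Their poses are not given: they have to be found in the camera images.
- case: Grey lens case fixed to the table, left or right of the domed rest; outside 112 x 243 x 45 mm (x, y, z) without lid, floor 5 mm, outer walls 4 mm. A 3 mm wall, 41 mm high, parts it into two bays side by side in y, each 104 (x) by 116 mm (y) inside, centred 59.5 mm either side of the middle. Origin: centre of underside; -x is the front, towards the robot, the hinge is at the back.
- lid (a joint): Lid angle: 0 shut (as at the start), grows as it swings up and back, stop at 1.95 rad (22 degrees past upright). Flat lid, 8 mm thick, 118 mm from hinge to front edge, 243 mm wide, 0.16 kg, free-swinging: below about 1.5 rad (balance point) it falls shut, above it falls back to its stop and stays.
- lid_hinge (a point): Middle of the lid's hinge line, on the case: 60 mm behind (+x) the case's middle, 45 mm above its underside. The axes are the case's; the hinge line runs along y.
- tab (a point): Centre of the black tab that juts 30 mm from the middle of the lid's front edge, 24 mm wide along y, 8 mm thick; pinched across its 24 mm width (along the hinge line) it can turn between the fingers. Shut, this point is 133 mm in front of the hinge line and 4 mm above it (49 mm over the table); it moves with the lid.
- lens: Lens in a dark steel cell: a round disc 42 mm across and 13 mm high, flat foot below, curved glass on top inside the rim. About 60 g, centre of mass about 6 mm above the foot. Origin: centre of its foot, z up out of the glass. It lies flat on the floor of one bay of the case, in either of the two.
- lens_ring: Black knurled open ring, 54 mm across and 12 mm high, lying flat in the other bay. Origin: centre of its underside. It stays there.
- dome: Domed lens rest, fixed to the table: a dark rubber half-ball of radius 45 mm on a steel foot disc 100 mm across and 4 mm thick, 51 mm high in all. Origin: centre of its underside.
- dome_top (a point): Highest point of the dome, 51 mm above the table. The lens is to rest here by its flat foot; it comes to lean by about 1.5 degrees for each mm it is off centre, and slides or rolls off when it is far off.
- loupe: Bystander: black waisted cup-shaped loupe, 36 mm across, 38 mm high, standing on the table between the case and the rest, on the robot's side. Origin: centre of its underside.
- film_cartridge: Bystander: brown and green film cartridge, 26 mm across, 50 mm high, standing on the table between the case and the rest, on the far side. Origin: centre of its underside.

How it is judged (in metres and radians):
On the way, in this order (a step that is already met when the one before it is completed fails the run):
1. the lid stands open past its balance point by itself, the robot not touching it (value of joint lid above 1.75 rad and contact force between each of the arm, the fingers and lid below 0.1 N), for 0.4 s.
2. the lens is lifted clear of the case with the lid still open (z of lens in the frame of case above 0.046 m and value of joint lid above 1.6 rad), for 0.1 s.
At the end, for the whole second after the job is handed in: The lens rests on the dome alone, at rest (under 20 mm/s), glass up, the centre of its foot within 12 mm of the dome's top seen from above and at its height (-4 to +6 mm), leaning less than 0.3 rad; the lid is still open (over 1.75 rad) (horizontal distance between lens and dome_top below 0.012 m and z of lens in the frame of dome_top between -0.004 and 0.006 m and angle between lens's own z axis and vertical below 0.3 rad and contact force between lens and dome above 0.1 N and linear speed of lens below 0.02 m/s and value of joint lid above 1.75 rad); the robot touches nothing.
It fails at once if the ring in the case is moved by more than 20 mm (distance of lens_ring from where it was at the start of the episode above 0.02 m).
It fails at once if the loupe is moved by more than 20 mm (distance of loupe from where it was at the start of the episode above 0.02 m).
It fails at once if the film cartridge is moved by more than 20 mm (distance of film_cartridge from where it was at the start of the episode above 0.02 m).
It also fails if it takes over 64 s, if anything falls off the work surface, if the arm or the gripper's body presses on something with over 40 N, if the wrist force passes 120 N, or if a joint passes its speed limit or range.

ROBOT

A 6-joint arm with a two-finger parallel gripper is mounted at the origin on the work surface; the furniture and walls round the work are solid. World frame = base frame: x ahead of the robot, y to its left, z up, the work surface at z = 0. Lengths are in mm, angles in rad, forces in N, time in s.
With the tool pointing down it reaches from about 375 to 925 mm from the base axis. Payload 5.7 kg.
Tool frame: the origin (TCP) lies midway between the tips of the shut fingers; the grasp point (between the pads) lies 19 mm behind it; z points along the fingers, y is the line along which they close (so a half turn about z gives the same grasp; the last joint's range is limited). The gripper opens to 85 mm and grips with 20 to 120 N. Pads are 22 mm wide; open, the fingers measure 114 mm over their backs; the gripper's body (76 mm by 85 mm) begins 54 mm behind the grasp point. The pads swing forward as they close: fully open they stand 13 mm farther back than shut.
Start: joints at [1.151, 0.359, 1.51, -0, 1.272, -0.115], TCP at [180.053, 572.312, 208.867] pointing down, gripper open.
Joint ranges: [-2.97, 2.97], [-1.01, 2.36], [0.21, 2.38], [-0.96, 4.11], [0.2, 2.71], [-2.98, 2.98]. Speed limits (rad/s): [2.39, 2.39, 3.14, 3.14, 3.14, 3.14].

INTERFACE

Orientations are given as a unit quaternion [x, y, z, w].
In Python, from station import get_obs, capture, camera_info, finish_job, outline_of, mark_of gives the robot as it stands. The module is installed in compiled form; this text tells all that it offers.
- The arm moves only by the shell command python3 -m pendant 'ROWS'. ROWS is JSON, a list of rows, each a list of 7 numbers: the finger opening in mm, from 0 to 85.4, then the shift along the tool's x, y, z normalised to -1 to 1, where 1 is 0.75 m, then the turn, a rotation vector about the tool's x, y, z normalised to -1 to 1, where 1 is 180 degrees. In form: [[hand, dx, dy, dz, wx, wy, wz], ...]. A call has 1 to 20 rows; each row is the pose to reach, as a shift and turn from the pose commanded when the call began, along the tool's axes at that moment, turning the shorter way round; what a row does not reach only later rows make up. A row lasts 1/12 s, in which the tool goes at most 41.7 mm and 7.16 degrees, less where a joint would pass 70% of its speed; a pose out of reach is approached as far as the arm can. A call with a number of a shift or a turn outside -1 to 1 is refused whole. A call with a gripper value outside its range is refused whole. The fingers move at their own pace and stop on an object; the grip force is fixed at half the most. Time passes only in rows, so rows that repeat a pose let the fingers close. It gives the time, the measured TCP pose, the force, the opening and the grip force at its end, in the units of the state.
- get_obs(): the state, without advancing time (a new reading comes with each control period).
- capture(name): name is "scene" or "top" or "wrist"; returns (picture, depth): 420x560x3 uint8, red, green, blue; 420x560 float32, mm along the optical axis (not along the pixel's ray), 0 where there is no reading.
- camera_info(name): a dict with "vfov" (degrees; the focal length in pixels is half the picture's height over the tangent of half this angle, whatever the lens; pixels are square), "cx", "cy" (the principal point, pixels), "k1" (the pictures are not rectified: a ray, as slopes to the right and down, at radius r is drawn at 1 + k1 r^2 times it, then the intrinsics apply), "R" (3x3) and "t" (3): a world point X has camera coordinates R X + t. Camera axes: x right, y down, z forward; pixel columns grow to the right and rows downward; lengths in mm; the calibration is good to about 2 mm. A picture is of the moment at which its call begins: read the wrist's pose just before it. camera_info takes no time and is no camera call; for the wrist camera it gives the pose at the moment of the call.
- finish_job(): hands the job in; it is judged then, once.
Trained networks look in the newest picture that a camera, given by its name, has taken for a name from the list of things; names that differ only in an ending like _2 or _b are one class to them, and where a whole thing is asked for, a point or a joint stands for the part that bears it (a point fixed in the world has none). Each returns a list of dicts, best first, with "conf" (0 to 1); they miss things now and then, are a little off and sometimes report something else, mostly with a low value. They report only what shows in the picture. A call takes as long as a camera call.
- outline_of(camera, label): "pixels" (420x560 bool, what is visible of it).
- mark_of(camera, label): "point" ([x, y, z] in mm, in the coordinates of the camera as it stood for that picture, good to about 4 mm: a listed point, or the origin of a listed thing).
The state is a dict: "clock": time; "q": joint angles; "joint_velocities": joint speeds; "joint_torque": joint torques, N m; "ee_pos": TCP position; "ee_rot": TCP orientation; "contact_force": force on the tool from outside, world axes, zero at the start; "torque": the same for the moment, N m; "width": finger opening in mm; "grasp_force": force on a finger pad.
Only numpy, scipy, OpenCV 4.12 (cv2) and the standard library are available. Lean on these libraries where they do the work, as an engineer would, in place of code of your own. Each camera call takes 0.05 s, during which the arm holds its last target. There are 200 camera calls.

## Working session

There is one attempt and no reset: what is moved stays moved. The work goes in short steps, Python scripts to look and compute and a shell command to move; the robot and the scene stay as the last step left them, time stands still between calls to the robot, and variables do not carry over. Pictures are saved under pics/ and viewed, at most 10 in all, crops included, and the job is handed in when it is done.

```bash
mkdir -p pics; cat > h.py <<'E'
import numpy as np, cv2
from station import *
from scipy.spatial.transform import Rotation as R
def w(cam,p,ci=None):
    ci=ci or camera_info(cam); return np.array(ci["R"]).T@(np.array(p)-np.array(ci["t"]))
def marks(cam,labels):
    ci=camera_info(cam); o={}
    for l in labels:
        r=mark_of(cam,l)
        o[l]=[(np.round(w(cam,m["point"],ci)).tolist(),round(m["conf"],2)) for m in r[:2]]
        print(cam,l,o[l])
    return o
def cloud(cam,depth,ci=None):
    ci=ci or camera_info(cam); f=210/np.tan(np.radians(ci["vfov"])/2)
    v,u=np.nonzero(depth>0)
    K=np.array([[f,0,ci["cx"]],[0,f,ci["cy"]],[0,0,1.]])
    a=cv2.undistortPoints(np.stack([u,v],1).astype(float)[:,None],K,np.array([ci["k1"],0,0,0,0.]))[:,0]
    z=depth[v,u]; P=np.c_[a*z[:,None],z]
    out=np.full(depth.shape+(3,),np.nan); out[v,u]=(P-np.array(ci["t"]))@np.array(ci["R"]); return out
def save(n,p): cv2.imwrite("pics/"+n+".png",p[:,:,::-1])
E
python3 - <<'E'
from h import *
s=get_obs(); print(s["ee_pos"],s["ee_rot"],s["width"],s["clock"])
L=["case","tab","lid_hinge","lens","dome","dome_top","loupe","film_cartridge"]
ps=[]
for c in("scene","top"):
    p,d=capture(c); ps.append(p); C=cloud(c,d); marks(c,L)
    for l in("case","tab","dome","loupe","film_cartridge"):
        r=outline_of(c,l)
        if r:
            m=C[r[0]["pixels"]]; m=m[~np.isnan(m[:,0])]
            if len(m): print("  outl",l,round(r[0]["conf"],2),np.percentile(m,[2,50,98],axis=0).round().tolist())
im=np.vstack(ps); save("a",cv2.resize(im,(400,600)))
E
```

```text
[179.77723122 571.68808502 208.06422203] [ 1.51813708e-01  9.88408706e-01 -8.79906394e-04 -2.33775892e-04] 85.35842130537804 0.0
scene case [([514.0, 248.0, 5.0], 0.76)]
scene tab [([444.0, 251.0, 48.0], 0.86)]
scene lid_hinge [([577.0, 250.0, 44.0], 0.68)]
scene lens []
scene dome [([525.0, -138.0, -2.0], 0.83)]
scene dome_top [([520.0, -139.0, 47.0], 0.59)]
scene loupe [([451.0, 64.0, -3.0], 0.65)]
scene film_cartridge [([588.0, 59.0, -1.0], 0.59)]
  outl case 0.86 [[453.0, 127.0, 4.0], [502.0, 212.0, 54.0], [571.0, 360.0, 57.0]]
  outl tab 0.72 [[446.0, 129.0, 41.0], [509.0, 237.0, 54.0], [572.0, 364.0, 57.0]]
  outl dome 0.86 [[472.0, -186.0, -0.0], [502.0, -155.0, 30.0], [550.0, -107.0, 51.0]]
  outl loupe 0.78 [[432.0, 45.0, 4.0], [445.0, 54.0, 30.0], [463.0, 77.0, 39.0]]
  outl film_cartridge 0.52 [[576.0, 45.0, 3.0], [583.0, 50.0, 32.0], [597.0, 62.0, 52.0]]
top case [([516.0, 249.0, 0.0], 0.84)]
top tab [([439.0, 248.0, 49.0], 0.97), ([446.0, 63.0, -1.0], 0.25)]
top lid_hinge [([569.0, 252.0, 44.0], 0.86)]
top lens [([440.0, 250.0, 49.0], 0.25)]
top dome [([520.0, -139.0, -3.0], 0.93)]
top dome_top [([522.0, -139.0, 51.0], 0.58)]
top loupe [([447.0, 61.0, -1.0], 0.67)]
top film_cartridge [([581.0, 57.0, -3.0], 0.51)]
  outl tab 0.57 [[451.0, 132.0, 49.0], [512.0, 247.0, 53.0], [571.0, 365.0, 56.0]]
  outl dome 0.81 [[474.0, -177.0, 1.0], [512.0, -129.0, 35.0], [561.0, -92.0, 51.0]]
  outl loupe 0.61 [[431.0, 45.0, 7.0], [448.0, 62.0, 31.0], [465.0, 77.0, 39.0]]
  outl film_cartridge 0.6 [[576.0, 47.0, 5.0], [583.0, 58.0, 45.0], [599.0, 69.0, 52.0]]
```

View pics/a.png

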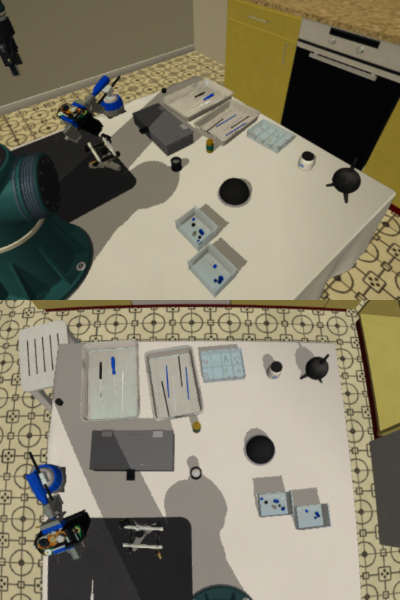

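The pictures show the grey case shut, tab facing the robot (top view, about (130,475) in the composite), the dome at (260,450), the loupe at (195,473) and the cartridge at (196,426). Next I refine the case yaw and the tab from depth.

```bash
cat >> h.py <<'E'
def row(target,yaw=0.,pos=None,quat=None):
    """normalised shift/turn to TCP target (mm), tool down, tool y along world yaw+90deg"""
    s=get_obs(); pos=s["ee_pos"] if pos is None else pos; q=R.from_quat(s["ee_rot"] if quat is None else quat)
    T=R.from_euler("z",yaw)*R.from_quat([0,1,0,0])
    d=q.inv().apply(np.array(target)-pos)/750; r=(q.inv()*T).as_rotvec()/np.pi
    return np.r_[d,r].round(4).tolist()
E
python3 - <<'E'
from h import *
for c in("top","scene"):
    p,d=capture(c); C=cloud(c,d)
    x,y,z=C[...,0],C[...,1],C[...,2]
    m=(z>48)&(z<62)&(x>400)&(x<600)&(y>100)&(y<400)
    P=C[m]; r=cv2.minAreaRect(P[P[:,0]>455][:,:2].astype(np.float32)); print(c,r)
    m=(z>40)&(z<62)&(x>400)&(x<600)&(y>100)&(y<400); P=C[m]
    t=P[P[:,0]<r[0][0]-63]; print(len(t),np.percentile(t,[1,50,99],axis=0).round(1).tolist(),np.median(P[:,2]))
    m=(z>46)&(x>440)&(x<600)&(y>-220)&(y<-60); P=C[m]
    if len(P): print("dome",P.mean(0),P[:,2].max())
    m=(z>5)&(x>440)&(x<600)&(y>-220)&(y<-60); P=C[m]
    A=np.c_[2*P,np.ones(len(P))]; s=np.linalg.lstsq(A,(P**2).sum(1),rcond=None)[0]; print("sph",s[:3],np.sqrt(s[3]+s[:3]@s[:3]))
print(camera_info("top")["t"])
E
```

```text
top ((515.4579467773438, 248.61380004882812), (245.43983459472656, 120.93145751953125), 89.88549041748047)
146 [[426.2, 239.0, 47.2], [438.4, 249.2, 51.8], [450.9, 261.4, 56.4]] 52.73975449311348
dome [ 518.52083575 -136.7901857    48.32480862] 52.96343621521009
sph [ 519.11810549 -137.51966746    5.32469532] 44.954148705189574
scene ((516.4658203125, 249.7861328125), (248.19720458984375, 122.4060287475586), 89.28327941894531)
81 [[426.8, 237.1, 47.0], [440.0, 245.8, 53.5], [453.4, 262.5, 56.4]] 54.19035968407509
dome [ 517.31234219 -138.51927286   48.87338256] 53.43840097750891
sph [ 519.2707458  -137.78214052    5.88947468] 45.180906478110934
[ 41.42890551 508.76984995 819.28091873]
```

```bash
python3 - <<'E'
from h import *
p=[180.053,572.312,208.867]
print(row([437,249,110],0,p)); print(row([437,249,34],0,p))
E
```

```text
[-0.4562, -0.3084, 0.1319, -0.0, 0.0, -0.097]
[-0.4562, -0.3084, 0.2332, -0.0, 0.0, -0.097]
```

```bash
python3 -m pendant '[[60,-0.4562,-0.3084,0.1319,0,0,-0.097],[60,-0.4562,-0.3084,0.1319,0,0,-0.097],[60,-0.4562,-0.3084,0.1319,0,0,-0.097],[60,-0.4562,-0.3084,0.1319,0,0,-0.097],[60,-0.4562,-0.3084,0.1319,0,0,-0.097],[60,-0.4562,-0.3084,0.1319,0,0,-0.097],[60,-0.4562,-0.3084,0.1319,0,0,-0.097],[60,-0.4562,-0.3084,0.1319,0,0,-0.097],[60,-0.4562,-0.3084,0.1319,0,0,-0.097],[60,-0.4562,-0.3084,0.1319,0,0,-0.097],[60,-0.4562,-0.3084,0.1319,0,0,-0.097],[60,-0.4562,-0.3084,0.1319,0,0,-0.097],[60,-0.4562,-0.3084,0.1319,0,0,-0.097],[60,-0.4562,-0.3084,0.1319,0,0,-0.097]]'
python3 - <<'E'
from h import *
p,d=capture("wrist"); marks("wrist",["tab"]); save("b",p)
s=get_obs(); print(s["ee_pos"],s["ee_rot"],s["q"])
E
```

```text
clock: 2.67
ee_pos: [436.4, 249.8, 110.2]
ee_rot: [-0.0, 1.0, 0.0, -0.0]
contact_force: [0.4, -1.2, -0.3]
width: 60.0
grasp_force: 0.0
wrist tab [([444.0, 248.0, 51.0], 0.79)]
[436.29314342 250.2200683  110.32609839] [-8.20374201e-04  9.99999640e-01  1.92686258e-04  9.90907203e-05] [ 3.83068539e-01  3.39363203e-01  1.83105747e+00  3.43650637e-04
  9.70844384e-01 -1.18956252e+00]
```

View pics/b.png

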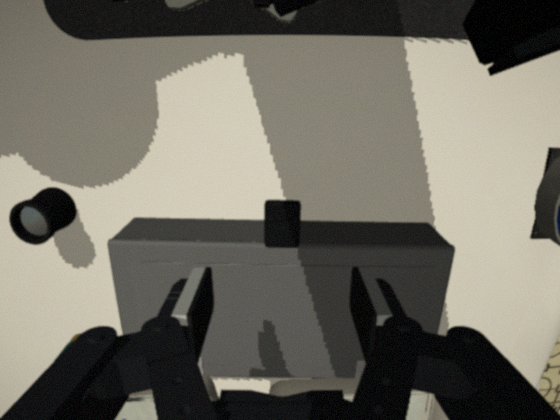

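The tab, at (283,222), is centred between the fingers. I descend and pinch it.

```bash
python3 -m pendant '[[60,0,0,0.05,0,0,0],[60,0,0,0.1,0,0,0],[60,0,0,0.1,0,0,0],[60,0,0,0.1,0,0,0],[0,0,0,0.1,0,0,0],[0,0,0,0.1,0,0,0],[0,0,0,0.1,0,0,0],[0,0,0,0.1,0,0,0],[0,0,0,0.1,0,0,0],[0,0,0,0.1,0,0,0]]'
```

```text
clock: 3.6
ee_pos: [437.4, 249.1, 35.7]
ee_rot: [0.0, 1.0, 0.0, 0.001]
contact_force: [0.0, 1.0, 0.4]
width: 0.1
grasp_force: 0.0
```

The fingers shut on nothing, so I look.

```bash
python3 - <<'E'
from h import *
p,d=capture("wrist"); marks("wrist",["tab"])
s,ds=capture("scene"); marks("scene",["tab"])
t,_=capture("top")
save("c",np.vstack([np.hstack([p,t]),np.hstack([s,cv2.resize(s[120:240,150:310],(560,420))])])[:,:][::1] if 0 else cv2.resize(np.hstack([p,cv2.resize(s[130:250,170:330],(560,420))]),(800,300)))
E
```

```text
wrist tab []
scene tab [([444.0, 254.0, 46.0], 0.93)]
```

View pics/c.png

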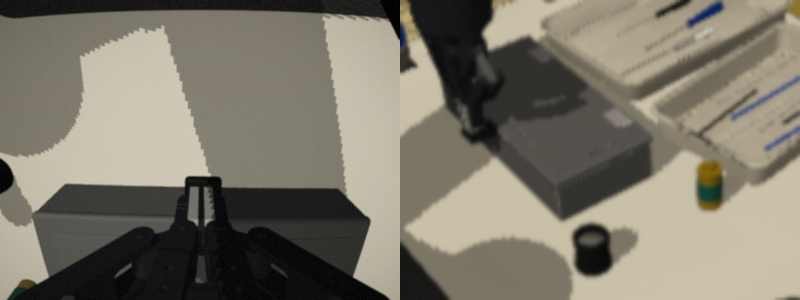

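```bash
python3 - <<'E'
from h import *
p,d=capture("wrist"); C=cloud("wrist",d)
for v in range(240,300,6): print(v,[tuple(np.nan_to_num(C[v,u]).round().astype(int).tolist()) for u in range(250,320,10)])
save("d",cv2.resize(p[220:360,190:377],(800,600),interpolation=cv2.INTER_CUBIC))
print(get_obs()["ee_pos"],get_obs()["width"])
E
```

```text
240 [(445, 229, 0), (444, 235, 1), (444, 241, 2), (444, 247, 1), (445, 253, -1), (445, 259, 0), (444, 265, 1)]
246 [(448, 229, 1), (448, 235, 0), (448, 241, 1), (448, 247, 1), (449, 253, 0), (448, 259, 2), (447, 265, 3)]
252 [(452, 229, 1), (427, 239, 52), (427, 243, 53), (427, 248, 52), (427, 252, 52), (427, 257, 52), (428, 261, 50)]
258 [(456, 229, 2), (429, 239, 54), (430, 243, 53), (429, 248, 53), (429, 252, 53), (429, 257, 54), (430, 261, 52)]
264 [(458, 229, 5), (433, 239, 53), (427, 244, 65), (427, 248, 65), (426, 252, 65), (432, 257, 55), (433, 261, 53)]
270 [(459, 230, 12), (435, 238, 54), (427, 244, 69), (427, 248, 69), (426, 252, 70), (436, 257, 53), (437, 262, 52)]
276 [(458, 230, 19), (430, 239, 68), (427, 244, 74), (427, 248, 74), (426, 252, 75), (431, 256, 67), (431, 260, 68)]
282 [(431, 236, 72), (431, 240, 72), (427, 244, 79), (427, 248, 79), (427, 252, 79), (430, 256, 73), (430, 260, 73)]
288 [(431, 236, 77), (432, 240, 75), (427, 244, 83), (427, 248, 83), (426, 251, 84), (430, 256, 77), (431, 260, 77)]
294 [(431, 236, 81), (431, 240, 81), (427, 244, 87), (427, 248, 87), (427, 251, 86), (430, 255, 82), (430, 259, 82)]
[436.93028672 248.90049499  34.92093699] -0.11059690147377417
```

View pics/d.png

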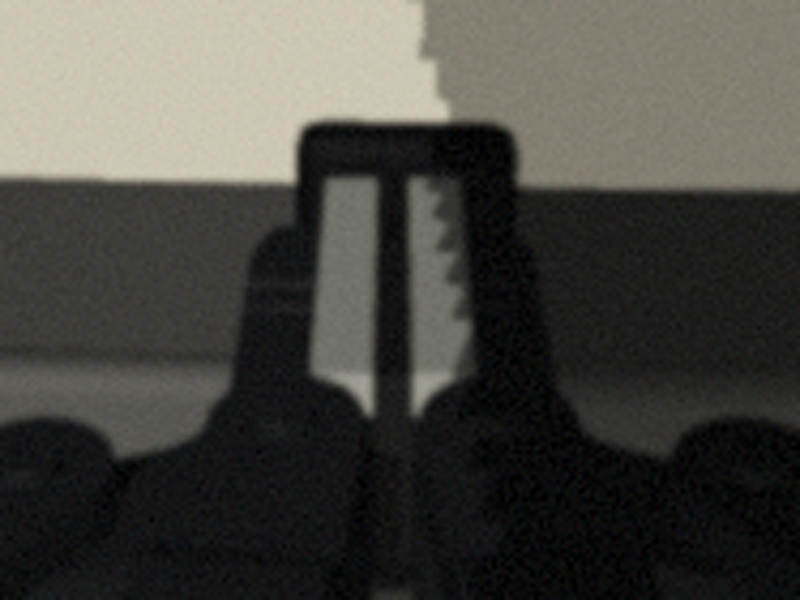

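Odd: depth puts the shut fingertips at z≈61, above the tab's top (z 53), although the TCP reads 35. I open, go 20 mm lower (clear either way) and close again.

```bash
python3 -m pendant '[[60,0,0,0,0,0,0],[60,0,0,0,0,0,0],[60,0,0,0,0,0,0],[60,0,0,0,0,0,0],[60,0,0,0,0,0,0]]'; python3 - <<'E'
from h import *
p,d=capture("wrist"); C=cloud("wrist",d)
s,ds=capture("scene"); S=cloud("scene",ds)
for n,c in(("w",C),("s",S)):
    m=(abs(c[...,1]-249)<60)&(abs(c[...,1]-249)>16)&(abs(c[...,0]-436)<14)&(c[...,2]>8)&(c[...,2]<120)
    P=c[m]; print(n,len(P),np.histogram(P[:,2],bins=range(0,125,8))[0])
save("e",cv2.resize(np.hstack([p,cv2.resize(s[130:250,170:330],(560,420))]),(800,300)))
E
python3 -m pendant '[[60,0,0,0.013,0,0,0],[60,0,0,0.026,0,0,0],[60,0,0,0.026,0,0,0],[0,0,0,0.026,0,0,0],[0,0,0,0.026,0,0,0],[0,0,0,0.026,0,0,0],[0,0,0,0.026,0,0,0],[0,0,0,0.026,0,0,0]]'
```

```text
clock: 4.32
ee_pos: [437.0, 249.0, 34.9]
ee_rot: [0.0, 1.0, -0.0, -0.0]
contact_force: [-0.8, -0.2, 1.3]
width: 59.6
grasp_force: 0.0
w 15355 [   0    0    0    0    0    0    0   24  588 1021 1209 1380 1499 2107
 7527]
s 282 [ 0  0  0  0  0  0  0  4 36 41 43 47 30 32 49]
clock: 5.08
ee_pos: [437.1, 250.2, 15.8]
ee_rot: [0.001, 1.0, 0.001, 0.0]
contact_force: [-2.9, 6.0, 0.0]
width: 22.8
grasp_force: 58.7
```

View pics/e.png

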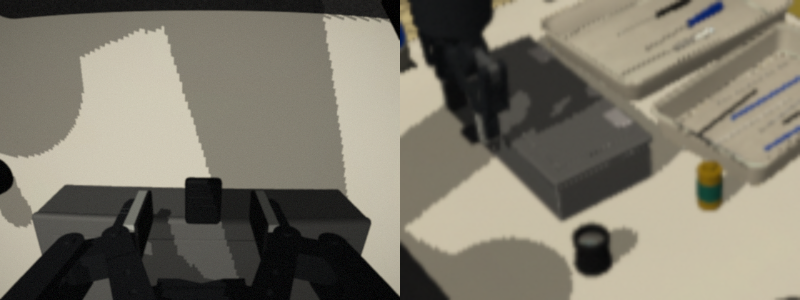

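Gripped (22.8 mm, 59 N): the real fingertips are about 20 mm short of the reported TCP. Now the arc values.

```bash
python3 - <<'E'
import numpy as np
for t in np.linspace(0,1.75,15)[1:]: print(round(t,2),np.round([-(136*(1-np.cos(t))+4*np.sin(t))/750,-(136*np.sin(t)-4*(1-np.cos(t)))/750],3).tolist())
E
```

```text
0.12 [-0.002, -0.023]
0.25 [-0.007, -0.045]
0.38 [-0.015, -0.066]
0.5 [-0.025, -0.086]
0.62 [-0.037, -0.105]
0.75 [-0.052, -0.122]
0.88 [-0.069, -0.137]
1.0 [-0.088, -0.15]
1.12 [-0.108, -0.161]
1.25 [-0.129, -0.168]
1.38 [-0.151, -0.174]
1.5 [-0.174, -0.176]
1.62 [-0.196, -0.175]
1.75 [-0.219, -0.172]
```

```bash
python3 -m pendant '[[0,-0.002,0,-0.023,0,0,0],[0,-0.007,0,-0.045,0,0,0],[0,-0.015,0,-0.066,0,0,0],[0,-0.025,0,-0.086,0,0,0],[0,-0.037,0,-0.105,0,0,0],[0,-0.052,0,-0.122,0,0,0],[0,-0.069,0,-0.137,0,0,0],[0,-0.088,0,-0.15,0,0,0],[0,-0.108,0,-0.161,0,0,0],[0,-0.129,0,-0.168,0,0,0]]'
```

```text
clock: 5.92
ee_pos: [532.5, 248.6, 141.6]
ee_rot: [-0.0, 1.0, -0.0, -0.002]
contact_force: [-1.4, -1.1, -3.1]
width: 22.0
grasp_force: 59.0
```

```bash
python3 -m pendant '[[0,-0.022,0,-0.006,0,0,0],[0,-0.045,0,-0.008,0,0,0],[0,-0.067,0,-0.007,0,0,0],[0,-0.09,0,-0.004,0,0,0],[0,-0.09,0,-0.004,0,0,0],[0,-0.09,0,-0.004,0,0,0],[60,-0.09,0,-0.004,0,0,0],[60,-0.09,0,-0.004,0,0,0],[60,-0.09,0,-0.004,0,0,0],[60,-0.09,0,-0.004,0,0,0],[60,-0.09,0,-0.004,0,0,0],[60,-0.09,0,-0.05,0,0,0],[60,-0.09,0,-0.1,0,0,0],[60,-0.09,0,-0.1,0,0,0]]'
python3 - <<'E'
from h import *
L=["lens","lens_ring","tab","lid_hinge","case"]
ps=[]
for c in("scene","top"):
    p,d=capture(c); ps.append(p); C=cloud(c,d); marks(c,L)
    for l in L[:2]:
        for r in outline_of(c,l)[:1]:
            m=C[r["pixels"]]; m=m[~np.isnan(m[:,0])]
            print(l,r["conf"],np.percentile(m,[2,50,98],axis=0).round().tolist())
save("f",np.hstack([cv2.resize(x,(400,300)) for x in (ps[0][100:310,130:410],ps[1][100:310,60:340])]))
s=get_obs();print(s["ee_pos"],s["ee_rot"])
E
```

```text
clock: 7.08
ee_pos: [605.4, 250.4, 224.0]
ee_rot: [-0.0, 1.0, 0.002, 0.006]
contact_force: [2.3, 0.2, 0.2]
width: 60.3
grasp_force: 0.0
scene lens [([507.0, 318.0, 5.0], 0.62)]
scene lens_ring [([526.0, 185.0, 1.0], 0.5), ([576.0, 251.0, 47.0], 0.4)]
scene tab [([630.0, 245.0, 167.0], 0.81), ([514.0, 247.0, 3.0], 0.2)]
scene lid_hinge [([578.0, 252.0, 46.0], 0.83)]
scene case [([513.0, 252.0, 0.0], 0.62)]
lens 0.73 [[489.0, 294.0, 7.0], [506.0, 308.0, 17.0], [526.0, 332.0, 20.0]]
lens_ring 0.67 [[499.0, 132.0, 4.0], [530.0, 194.0, 14.0], [558.0, 223.0, 46.0]]
top lens [([507.0, 317.0, 6.0], 0.7)]
top lens_ring [([520.0, 186.0, 4.0], 0.62)]
top tab [([626.0, 246.0, 169.0], 0.56)]
top lid_hinge [([571.0, 251.0, 46.0], 0.78), ([515.0, 249.0, -1.0], 0.57)]
top case [([515.0, 248.0, -0.0], 0.81), ([511.0, 312.0, 4.0], 0.17)]
lens 0.49 [[488.0, 294.0, 8.0], [500.0, 305.0, 16.0], [514.0, 320.0, 20.0]]
lens_ring 0.59 [[500.0, 163.0, 4.0], [536.0, 195.0, 15.0], [551.0, 211.0, 19.0]]
[601.27657769 248.98766267 216.38252474] [ 2.08403486e-05  9.99999996e-01 -6.62502813e-05 -6.16953310e-05]
```

View pics/f.png

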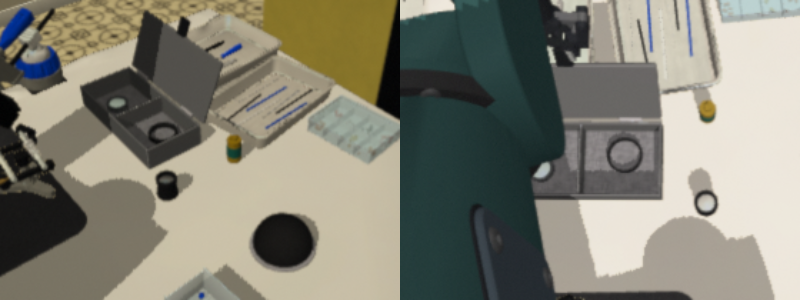

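The lid stands open at about (628,246,168) for the tab, the lens is in the left bay and the ring in the right one. I move over the lens and measure both the lens and the real fingertip offset.

```bash
python3 -m pendant '[[56,0.05,0.035,0,0,0,0],[56,0.1,0.07,0,0,0,0],[56,0.1255,0.0907,0,0,0,0],[56,0.1255,0.0907,0.05,0,0,0],[56,0.1255,0.0907,0.09,0,0,0],[56,0.1255,0.0907,0.128,0,0,0],[56,0.1255,0.0907,0.128,0,0,0],[56,0.1255,0.0907,0.128,0,0,0]]'
cat > tip.py <<'E'
from h import *
def tip():
    p,d=capture("wrist"); C=cloud("wrist",d); s=get_obs(); e=np.array(s["ee_pos"])
    q=(C-e); wd=s["width"]
    m=(abs(q[...,0])<14)&(abs(q[...,1])<wd/2+14)&(abs(q[...,1])>wd/2-6)&(q[...,2]>5)&(q[...,2]<90)
    z=np.sort(q[m][:,2]); print("width",wd,"ee",e.round(1),"tip above TCP pct",np.percentile(z,[0,.5,1,2,5]).round(1),len(z))
    for sg in(-1,1):
        k=m&(q[...,1]*sg>0); print("  side",sg,np.percentile(q[k],[1,99],axis=0).round(1).tolist())
    return p,C
E
python3 - <<'E'
from tip import *
p,C=tip(); marks("wrist",["lens"])
r=outline_of("wrist","lens")
if r:
    m=r[0]["pixels"]; P=C[m]; P=P[~np.isnan(P[:,0])]; print(r[0]["conf"],np.percentile(P,[1,50,99],axis=0).round(1).tolist())
    t=P[(P[:,2]>14)&(P[:,2]<24)]; print(len(t),cv2.minEnclosingCircle(t[:,:2].astype(np.float32)))
c,d=capture("top"); marks("top",["lens"])
save("g",p)
E
```

```text
clock: 8.55
ee_pos: [506.0, 316.5, 119.5]
ee_rot: [-0.0, 1.0, -0.001, -0.002]
contact_force: [1.3, 0.5, 0.4]
width: 56.2
grasp_force: 0.0
width 56.058759745396785 ee [507.6 317.1 121.1] tip above TCP pct [27.3 29.2 30.4 32.1 35.4] 9453
  side -1 [[-13.1, -41.9, 30.5], [10.4, -27.0, 86.5]]
  side 1 [[-13.1, 26.0, 30.3], [10.3, 41.7, 86.2]]
wrist lens [([510.0, 315.0, 8.0], 0.9)]
0.84 [[488.7, 295.2, 7.7], [507.7, 314.5, 19.4], [529.1, 333.8, 21.7]]
2191 ((509.0242614746094, 314.3478698730469), 21.032752990722656)
top lens [([507.0, 314.0, 8.0], 0.88), ([520.0, -141.0, -3.0], 0.72)]
```

View pics/g.png

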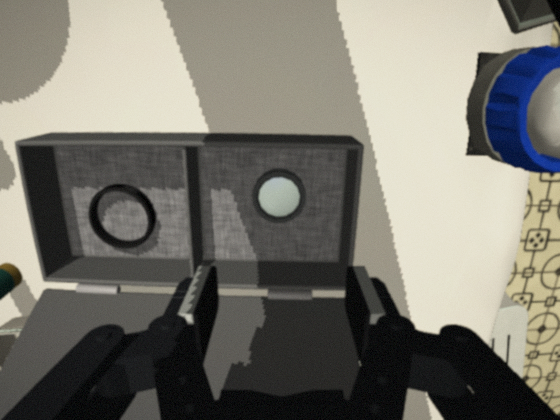

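The lens sits at about (278,195) in the picture, at world (508.5, 314.5), and the real fingertips are about 28 mm above the reported TCP at this opening. I descend and grip.

```bash
python3 -m pendant '[[56,-0.002,-0.003,0.05,0,0,0],[56,-0.002,-0.003,0.1,0,0,0],[56,-0.002,-0.003,0.14,0,0,0],[56,-0.002,-0.003,0.165,0,0,0],[56,-0.002,-0.003,0.175,0,0,0],[56,-0.002,-0.003,0.18,0,0,0],[56,-0.002,-0.003,0.18,0,0,0]]'; python3 - <<'E'
from h import *
p,d=capture("wrist"); C=cloud("wrist",d); save("h",p)
e=np.array(get_obs()["ee_pos"]); q=C-e
m=(abs(q[...,0])<16)&(abs(q[...,1])<43)&(abs(q[...,1])>24)
print(e,np.percentile(C[m][:,2],[1,5,20]), np.histogram(C[m][:,2],bins=range(-2,40,3)))
marks("wrist",["lens"])
E
```

```text
clock: 9.38
ee_pos: [509.4, 315.0, -14.0]
ee_rot: [0.0, 1.0, 0.0, 0.0]
contact_force: [-0.0, -0.4, -0.2]
width: 56.2
grasp_force: 0.0
[509.85182967 315.29083542 -13.31638897] [5.90084915 6.45816114 7.50988373] (array([   0,    0, 1757, 1328,    0,   50,  166,  256,  336,  373,  405,
        396,  428]), array([-2,  1,  4,  7, 10, 13, 16, 19, 22, 25, 28, 31, 34, 37]))
wrist lens [([507.0, 312.0, 5.0], 0.77)]
```

View pics/h.png

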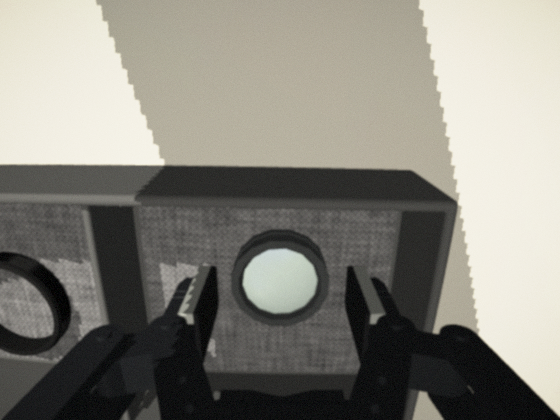

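```bash
python3 -m pendant '[[56,0,0,0.005,0,0,0],[56,0,0,0.005,0,0,0],[0,0,0,0.005,0,0,0],[0,0,0,0.005,0,0,0],[0,0,0,0.005,0,0,0],[0,0,0,0.005,0,0,0],[0,0,0,0.005,0,0,0],[0,0,0,0.005,0,0,0]]'
```

```text
clock: 10.15
ee_pos: [509.1, 315.0, -17.2]
ee_rot: [-0.0, 1.0, 0.0, 0.001]
contact_force: [-1.5, -0.5, 7.0]
width: 39.3
grasp_force: 59.5
```

```bash
python3 -m pendant '[[0,0,0,-0.01,0,0,0],[0,0,0,-0.03,0,0,0],[0,0,0,-0.06,0,0,0],[0,0,0,-0.1,0,0,0],[0,0,0,-0.14,0,0,0],[0,0,0,-0.18,0,0,0],[0,0,0,-0.2,0,0,0],[0,0,0,-0.2,0,0,0],[0,0,0,-0.2,0,0,0]]'; python3 - <<'E'
from h import *
p,d=capture("wrist"); C=cloud("wrist",d); marks("wrist",["lens"])
s=get_obs(); e=np.array(s["ee_pos"]); print(e,s["ee_rot"],s["width"],s["q"])
r=outline_of("wrist","lens")
if r:
    P=C[r[0]["pixels"]]; P=P[~np.isnan(P[:,0])]; q=P-e; q=q[(abs(q[:,0])<35)&(abs(q[:,1])<25)&(q[:,2]<45)]
    print(r[0]["conf"],np.percentile(q,[1,50,99],axis=0).round(1).tolist())
    t=q[q[:,2]>np.percentile(q[:,2],40)]; print("tilt fit",np.linalg.lstsq(np.c_[t[:,:2],np.ones(len(t))],t[:,2],rcond=None)[0])
    print(cv2.minEnclosingCircle(t[:,:2].astype(np.float32)))
c,d=capture("scene"); marks("scene",["tab","dome_top","lens","lens_ring"])
save("i",p)
E
```

```text
clock: 10.9
ee_pos: [509.2, 315.0, 132.8]
ee_rot: [-0.0, 1.0, 0.0, 0.001]
contact_force: [1.0, -0.5, -1.0]
width: 39.3
grasp_force: 60.4
wrist lens [([507.0, 316.0, 154.0], 0.64)]
[507.55190649 314.25394202 130.57100141] [ 3.46316771e-05  9.99999346e-01 -5.13994013e-04 -1.02149434e-03] 39.26592218606502 [ 4.38752392e-01  4.34186710e-01  1.60310702e+00 -7.00729286e-05
  1.10658511e+00 -1.13194323e+00]
0.86 [[-21.5, -19.3, 25.6], [-4.2, -0.5, 35.7], [18.1, 18.4, 37.8]]
tilt fit [-3.11779063e-03 -1.77105913e-03  3.64497172e+01]
((-0.9463301301002502, -0.4272923767566681), 21.307973861694336)
scene tab [([632.0, 247.0, 167.0], 0.73)]
scene dome_top [([518.0, -142.0, 48.0], 0.97)]
scene lens [([589.0, 59.0, 0.0], 0.52), ([508.0, 316.0, 150.0], 0.41)]
scene lens_ring [([529.0, 184.0, 7.0], 0.45)]
```

View pics/i.png

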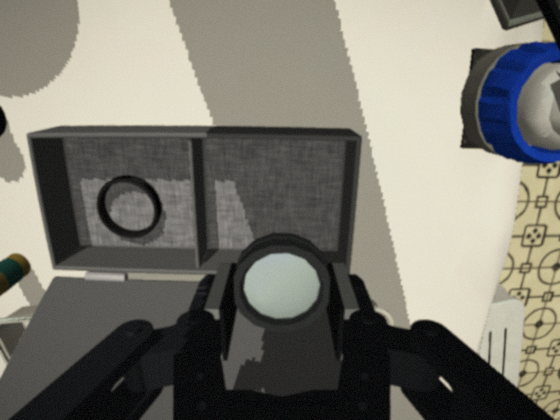

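The lens is held level, its centre at about (280,283) in the picture, and the lid is still open. I carry it over the dome.

```bash
python3 -m pendant '[[0,-0.001,-0.015,0,0,0,0],[0,-0.002,-0.045,0,0,0,0],[0,-0.003,-0.08,0,0,0,0],[0,-0.004,-0.12,0,0,0,0],[0,-0.005,-0.16,0,0,0,0],[0,-0.006,-0.2,0,0,0,0],[0,-0.007,-0.24,0,0,0,0],[0,-0.008,-0.28,0,0,0,0],[0,-0.009,-0.32,0,0,0,0],[0,-0.01,-0.36,0,0,0,0],[0,-0.011,-0.4,0,0,0,0],[0,-0.012,-0.44,0,0,0,0],[0,-0.013,-0.48,0,0,0,0],[0,-0.014,-0.52,0,0,0,0],[0,-0.015,-0.555,0,0,0,0],[0,-0.0156,-0.58,0,0,0,0],[0,-0.0156,-0.595,0,0,0,0],[0,-0.0156,-0.6027,0,0,0,0],[0,-0.0156,-0.6027,0,0,0,0],[0,-0.0156,-0.6027,0,0,0,0]]'; cat > rel.py <<'E'
from h import *
def lensdome(cam):
    p,d=capture(cam); C=cloud(cam,d); marks(cam,["lens","dome_top"])
    s=get_obs(); e=np.array(s["ee_pos"])
    for l in("lens","dome"):
        r=outline_of(cam,l)
        if not r: continue
        P=C[r[0]["pixels"]]; P=P[~np.isnan(P[:,0])]
        if l=="lens":
            P=P[(abs(P[:,0]-e[0])<35)&(abs(P[:,1]-e[1])<30)]
            if len(P)<30: continue
            zt=np.percentile(P[:,2],60); t=P[abs(P[:,2]-zt)<5]
            print(cam,"lens",r[0]["conf"],cv2.minEnclosingCircle(t[:,:2].astype(np.float32)),zt)
        else:
            P=P[(P[:,2]>8)&(P[:,2]<55)]; 
            if len(P)<100: continue
            for _ in range(4):
                A=np.c_[2*P,np.ones(len(P))]; x=np.linalg.lstsq(A,(P**2).sum(1),rcond=None)[0]; rad=np.sqrt(x[3]+x[:3]@x[:3])
                P=P[abs(np.linalg.norm(P-x[:3],axis=1)-rad)<3]
            print(cam,"dome",r[0]["conf"],x[:3].round(1),round(rad,1),len(P))
    print("ee",e.round(1),s["width"]); return p
E
python3 - <<'E'
from rel import *
for c in("wrist","top","scene"): p=lensdome(c)
E
```

```text
clock: 12.97
ee_pos: [519.9, -136.7, 131.6]
ee_rot: [0.0, 1.0, 0.0, -0.0]
contact_force: [0.8, -0.1, -1.0]
width: 39.6
grasp_force: 60.5
wrist lens [([516.0, -137.0, 153.0], 0.77)]
wrist dome_top [([520.0, -139.0, 51.0], 0.96)]
wrist lens 0.97 ((518.4588012695312, -137.0425567626953), 21.530277252197266) 166.90276976588024
wrist dome 0.77 [ 519.2 -138.8    7.3] 44.6 9014
ee [ 520.1 -136.1  131.7] 39.211742425418755
top lens [([521.0, -136.0, 153.0], 0.49)]
top dome_top [([522.0, -138.0, 49.0], 0.65)]
top dome 0.64 [ 518.9 -137.1    6.1] 44.3 1001
ee [ 520.3 -136.7  131.8] 39.525075418226045
scene lens [([519.0, -135.0, 151.0], 0.74), ([450.0, 64.0, 1.0], 0.48)]
scene dome_top [([520.0, -142.0, 46.0], 0.79)]
scene lens 0.72 ((518.135986328125, -136.90859985351562), 21.398759841918945) 166.47872045394521
scene dome 0.77 [ 519.  -138.2    6.6] 44.5 1190
ee [ 520.4 -137.2  131.8] 39.599679182575656
```

```bash
python3 -m pendant '[[0,-0.001,-0.002,0.03,0,0,0],[0,-0.001,-0.002,0.06,0,0,0],[0,-0.001,-0.002,0.09,0,0,0],[0,-0.001,-0.002,0.115,0,0,0],[0,-0.001,-0.002,0.125,0,0,0],[0,-0.001,-0.002,0.13,0,0,0],[0,-0.001,-0.002,0.13,0,0,0],[0,-0.001,-0.002,0.13,0,0,0]]'; python3 - <<'E'
from rel import *
for c in("wrist","scene"): p=lensdome(c)
E
```

```text
clock: 14.38
ee_pos: [521.8, -139.1, 34.9]
ee_rot: [0.0, 1.0, -0.0, 0.001]
contact_force: [0.4, -1.0, -1.4]
width: 39.8
grasp_force: 60.5
wrist lens [([518.0, -141.0, 58.0], 0.72)]
wrist dome_top []
wrist lens 0.75 ((520.3345947265625, -139.93951416015625), 21.482709884643555) 70.54152325009956
wrist dome 0.58 [ 519.4 -139.3    7.5] 44.6 12804
ee [ 522.  -139.2   35.3] 39.53398083807824
scene lens [([518.0, -135.0, 54.0], 0.56)]
scene dome_top [([520.0, -140.0, 49.0], 0.72), ([515.0, 248.0, 6.0], 0.36)]
scene lens 0.49 ((518.7965698242188, -139.5352020263672), 22.22722625732422) 69.91607964010056
scene dome 0.57 [ 519.  -138.2    6. ] 44.7 976
ee [ 521.3 -138.9   34.7] 39.507856164431495
```

```bash
python3 -m pendant '[[0,0,0.001,0.003,0,0,0],[0,0,0.001,0.0055,0,0,0],[0,0,0.001,0.0055,0,0,0],[0,0,0.001,0.0055,0,0,0]]'; python3 -m pendant '[[0,0,0,0.0013,0,0,0],[0,0,0,0.0013,0,0,0],[0,0,0,0.0013,0,0,0]]';  python3 -m pendant '[[0,0,0,0.0007,0,0,0],[0,0,0,0.0007,0,0,0],[0,0,0,0.0007,0,0,0]]'
```

```text
clock: 15.22
ee_pos: [520.8, -137.9, 29.8]
ee_rot: [0.0, 1.0, 0.0, -0.0]
contact_force: [-0.1, 0.2, -1.2]
width: 39.6
grasp_force: 60.5
clock: 15.47
ee_pos: [521.1, -138.1, 29.1]
ee_rot: [0.0, 1.0, -0.0, -0.0]
contact_force: [-0.1, -0.1, -0.5]
width: 39.4
grasp_force: 60.5
clock: 15.72
ee_pos: [521.2, -138.1, 28.8]
ee_rot: [0.0, 1.0, -0.0, 0.0]
contact_force: [0.0, -0.5, 0.6]
width: 39.8
grasp_force: 60.6
```

```bash
for i in 1 ; do python3 -m pendant '[[0,0,0,0.0007,0,0,0],[0,0,0,0.0007,0,0,0],[0,0,0,0.0007,0,0,0]]'; done | grep -E "pos|force"; python3 -m pendant '[[0,0,0,0.0007,0,0,0],[0,0,0,0.0007,0,0,0],[0,0,0,0.0007,0,0,0]]' | grep -E "pos|force"
```

```text
ee_pos: [521.2, -138.1, 28.6]
contact_force: [-0.9, 0.7, 5.5]
grasp_force: 61.1
ee_pos: [521.2, -138.1, 28.5]
contact_force: [-2.2, 0.6, 10.3]
grasp_force: 61.6
```

Contact is felt. I back off slightly and open gently.

```bash
python3 -m pendant '[[0,0,0,-0.0008,0,0,0],[0,0,0,-0.0008,0,0,0],[38,0,0,-0.0008,0,0,0],[40,0,0,-0.0008,0,0,0],[41,0,0,-0.0008,0,0,0],[42,0,0,-0.0008,0,0,0],[44,0,0,-0.0008,0,0,0],[46,0,0,-0.0008,0,0,0],[48,0,0,-0.0008,0,0,0],[52,0,0,-0.0008,0,0,0],[56,0,0,-0.0008,0,0,0],[60,0,0,-0.0008,0,0,0],[60,0,0,-0.0008,0,0,0],[60,0,0,-0.0008,0,0,0]]'; python3 - <<'E'
from rel import *
p=lensdome("wrist"); save("j",p)
E
```

```text
clock: 17.38
ee_pos: [521.1, -138.0, 28.2]
ee_rot: [0.0, 1.0, -0.0, 0.0]
contact_force: [-1.0, -0.1, 0.2]
width: 59.9
grasp_force: 0.0
wrist lens [([518.0, -138.0, 52.0], 0.65)]
wrist dome_top []
wrist lens 0.66 ((519.7180786132812, -139.24815368652344), 21.410343170166016) 64.09852124673964
wrist dome 0.68 [ 519.3 -139.2    7.2] 44.7 13834
ee [ 521.1 -138.    28.2] 60.40097674558814
```

View pics/j.png

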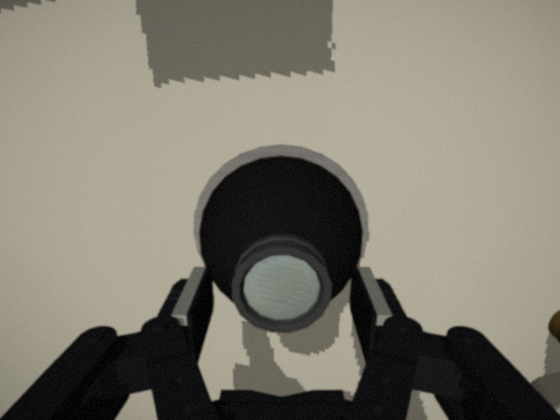

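The lens, at (282,285), rests on the dome within about 1 mm of its top and clear of both fingers. I retreat straight up and check.

```bash
python3 -m pendant '[[60,0,0,-0.015,0,0,0],[60,0,0,-0.04,0,0,0],[60,0,0,-0.08,0,0,0],[60,0,0,-0.13,0,0,0],[60,0,0,-0.16,0,0,0],[60,0,0,-0.16,0,0,0],[60,0,0,-0.16,0,0,0],[60,0,0,-0.16,0,0,0],[60,0,0,-0.16,0,0,0],[60,0,0,-0.16,0,0,0],[60,0,0,-0.16,0,0,0],[60,0,0,-0.16,0,0,0]]' | grep -E "pos|force"; python3 - <<'E'
from rel import *
p=lensdome("wrist"); p=lensdome("scene"); marks("scene",["tab","loupe","film_cartridge"])
E
```

```text
ee_pos: [520.5, -137.8, 147.2]
contact_force: [0.7, 0.0, -0.2]
grasp_force: 0.0
wrist lens [([519.0, -140.0, 51.0], 0.85)]
wrist dome_top []
wrist lens 0.92 ((520.0194702148438, -138.77381896972656), 21.066757202148438) 64.28573430785323
wrist dome 0.97 [ 519.4 -139.3    7.6] 44.5 5716
ee [ 521.  -138.   147.8] 59.88404816987951
scene lens [([518.0, -134.0, 49.0], 0.77)]
scene dome_top [([523.0, -142.0, 49.0], 0.71)]
scene lens 0.56 ((519.8056640625, -137.9987030029297), 21.49187660217285) 63.427398614381545
scene dome 0.74 [ 518.9 -138.3    6.2] 44.5 977
ee [ 521.1 -138.   148.2] 59.82094173438959
scene tab [([631.0, 245.0, 165.0], 0.97), ([520.0, -139.0, -1.0], 0.4)]
scene loupe [([453.0, 60.0, -0.0], 0.64), ([577.0, 250.0, 46.0], 0.49)]
scene film_cartridge [([585.0, 61.0, 1.0], 0.52)]
```

```bash
python3 -c "from station import *; print(finish_job())"
```

```text
the job is handed in; nothing more can be done
None
```

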